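# Set a telescopic support leg to its length mark and close the cam lever

## Robot

A 6-joint arm with a two-finger parallel gripper is mounted at the origin on the work surface. World frame = base frame: x ahead of the robot, y to its left, z up, the work surface at z = 0. Lengths are in m, angles in rad, forces in N, time in s.
With the tool pointing down it reaches from about 0.3 to 0.875 m from the base axis. Payload 6.4 kg.
Tool frame: the origin (TCP) lies between the finger pads; the fingertips stand 25 mm ahead of it and the grasp point (between the pads) lies 6 mm ahead of it; z points along the fingers, y is the line along which they close (so a half turn about z gives the same grasp; the last joint's range is limited). The gripper opens to 85 mm and grips with 20 to 120 N. Pads are 22 mm wide; open, the fingers measure 114 mm over their backs; the gripper's body (76 mm by 85 mm) begins 54 mm behind the grasp point. The pads swing forward as they close: fully open they stand 13 mm farther back than shut.
Start: joints at [-1.383, 0.181, 1.607, -0, 1.354, -0.206], TCP at [0.221, -0.531, 0.256] pointing down, gripper open.
Joint ranges: [-2.99, 2.99], [-0.89, 2.07], [0.3, 2.58], [-1.14, 4.28], [0, 2.63], [-3.12, 3.12]. Speed limits (rad/s): [2.57, 2.57, 3.01, 3.14, 3.14, 3.14].

## Interface

Orientations are given as a unit quaternion [w, x, y, z].
In Python, from bench import ctrl gives the robot as it stands.
- The arm moves only by the tool servo_tool, never from a script. Its argument "series" is text: rows parted by semicolons, each of 7 numbers parted by spaces: the gripper command: -1 is fully open, 1 is shut, values between are in proportion, then the shift along the tool's x, y, z in m, then the turn, a rotation vector about the tool's x, y, z in degrees. A call has 1 to 12 rows; each row is the pose to reach, as a shift and turn from the pose commanded when the call began, along the tool's axes at that moment; what a row does not reach only later rows make up. A row lasts 1/12 s, in which the tool goes at most 41.7 mm and 7.16 degrees, less where a joint would pass 70% of its speed; a pose out of reach is approached as far as the arm can. A call with a gripper value outside its range is refused whole. The fingers move at their own pace and stop on an object; the grip force is fixed at half the most. Time passes only in rows, so rows that repeat a pose let the fingers close. It gives the time, the measured TCP pose, the force, the opening and the grip force at its end, in the units of the state.
- ctrl.get_obs(): the state, without advancing time (a new reading comes with each control period).
- ctrl.camera(name): name is "side" or "top" or "wrist"; returns a dict with "img" (384x512x3 uint8, red, green, blue), "z_map" (384x512 float32, m along the optical axis (not along the pixel's ray), 0 where there is no reading), "fovy" (degrees; the focal length in pixels is half the picture's height over the tangent of half this angle, whatever the lens; pixels are square), "cx", "cy" (the principal point, pixels), "extrinsics" (4x4, takes a point from camera to world coordinates); the wrist camera has in their place "T_tool_cam" (4x4, takes a point from camera to tool coordinates, whose origin is the TCP and whose axes are the flange's). Camera axes: x right, y down, z forward; pixel columns grow to the right and rows downward; lengths in m; the calibration is good to about 2 mm. A picture is of the moment at which its call begins: read the wrist's pose just before it.
- ctrl.hand_in(): hands the job in; it is judged then, once.
The state is a dict: "time_s": time; "q": joint angles; "dq": joint speeds; "joint_efforts": joint torques, N m; "eef_pos": TCP position; "eef_rot": TCP orientation; "wrist_force": force on the tool from outside, world axes, zero at the start; "torque": the same for the moment, N m; "opening": opening from 0.0 (shut) to 1.0 (fully open); "grasp_force": force on a finger pad.
Only numpy, scipy, OpenCV 4.12 (cv2) and the standard library are available. Lean on these libraries where they do the work, as an engineer would, in place of code of your own. Each camera call takes 0.05 s, during which the arm holds its last target. There are 200 camera calls.

## Task

Pull the spring-loaded sliding leg out until its white pointer stands over the red length mark, and with the leg held there squeeze the red cam lever fully closed against the leg; do not let the lever close while the leg is away from the mark. Finish still holding: keep the leg and the closed lever squeezed between the fingers, pointer on the mark, and do not let go. Leave the steel sleeve, the bracket and the carton beside the stand where they are.

Things in the scene. Friction and masses are not known exactly. Their poses are not given: they have to be found in the camera images.
- stand: Fixed setting stand, placed and turned differently each time: plywood board 170 x 500 x 12 mm; at its -y end a green clamp block (60 x 50 mm, top 94 mm above the bench) holds a fixed 16 mm steel tube along the stand's y axis, 68 mm up at stand x = 0. Origin on the bench under that axis; z up, +y the way the leg is pulled out. Black scale on the board at x = +62 mm.
- leg: Sliding leg, a sleeve over the fixed tube; slides only along stand y, from its home stop (as found) up to +125 mm. A spring pulls it home: 4.5 N at home, 8.5 N at 100 mm; closing the lever does not stop it, it runs back if released. Origin on the leg's axis at the flange's middle, axes as the stand's. At +y: 24 mm tube with rubber foot, ending at y = +182 mm.
- flange (a point): Middle of the leg's black flange (the leg's origin), a crossbar 124 mm long (x, 62 mm to each side), 8 mm thick (y), from 18 below to 18 mm above the leg's axis. Fingers astride the collar can push its -y face (y = -4 mm) to draw the leg out, the spring keeping it against them. Axes as the stand's.
- squeeze (a point): Where fingers go astride, 68 mm above the bench: leg x = -2, y = -16 mm, 12 mm behind the flange's -y face, midway between thumb pad and closed lever (36.5 mm apart outside). Here is a black collar 28 x 28 mm (y -4 to -42), with an orange thumb pad on its +x side (outer face x = +16, y -5.5 to -39.5) and the lever on its -x side. Axes as the stand's.
- pointer (a point): Lower tip of the white pointer, an upright blade on the flange's +x end (84 mm above the bench at its top): 65 mm to the +x side of the leg's axis, 17 mm above the bench, level along y with the flange's middle. Axes as the stand's.
- mark (a point): Centre of the red length mark, a flat flag 26 x 10 mm (10 mm along y) lying on the scale, 14 mm above the bench; it stays put, but is set 40 to 100 mm beyond the pointer's start, differently each time. Axes as the stand's.
- cam_lever (a joint): Angle of the red cam lever about its upright pivot (leg x = -17.5, y = -8 mm), rad: 0 = fully closed, along the collar; starts at 0.45 to 0.7, open, its tip swung out to the leg's -x side. It stays where it is left; turning it takes about 0.05 N m.
- lever_arm: The red lever: plate 6 mm thick, 24 mm high, centred on the axis height, reaching 86 mm from its pivot along -y when closed (outer face then at leg x = -20.5 mm). Origin on the pivot; its -y axis points to the tip. Open at 0.7 rad, its outer face 28 mm behind the flange's middle stands about 39 mm to the -x side of the leg's axis.
- steel_sleeve: Bystander: loose upright steel sleeve, 44 mm across, 60 mm high, origin at its underside.
- bracket: Bystander: loose grey angle bracket, 50 x 70 mm foot, 48 mm high, origin at its underside.
- carton: Bystander: loose cardboard carton 70 x 90 x 50 mm, origin at its underside.

How it is judged:
By the outcome, as a careful person would: the job done as asked, in the order asked, and still so for the second after the job is handed in, while the arm keeps its last pose, push and grip.
It also fails if it takes over 29 s, if anything falls off the work surface, if the arm or the gripper's body presses on something with over 40 N, if the wrist force passes 120 N, or if a joint passes its speed limit or range.

## Working session

There is one attempt and no reset: what is moved stays moved. The work goes in short steps, Python scripts to look and compute and a tool call to move; the robot and the scene stay as the last step left them, time stands still between calls to the robot, and variables do not carry over. Pictures are saved under pics/ and viewed, at most 10 in all, crops included, and the job is handed in when it is done.

Besides the shell and the picture viewer there is one more tool, called after "Emit:" as name(argument=value, ...) on one line, values as JSON. servo_tool: Moves the arm, as the interface text tells. Its arguments: {"type":"object","properties":{"series":{"type":"string"}},"required":["series"]}

```bash
mkdir -p pics
cat > h.py <<'E'
import numpy as np, cv2
from bench import ctrl
from scipy.spatial.transform import Rotation as R
def T_tool(o):
    q=o["eef_rot"];T=np.eye(4);T[:3,:3]=R.from_quat([q[1],q[2],q[3],q[0]]).as_matrix();T[:3,3]=o["eef_pos"];return T
def cam(n):
    o=ctrl.get_obs();c=ctrl.camera(n)
    E=T_tool(o)@c["T_tool_cam"] if n=="wrist" else c["extrinsics"]
    h,w=c["z_map"].shape;f=h/2/np.tan(np.radians(c["fovy"])/2)
    v,u=np.mgrid[:h,:w];z=c["z_map"]
    P=np.stack([(u-c["cx"])/f*z,(v-c["cy"])/f*z,z,np.ones_like(z)],-1)@np.array(E).T
    P=P[...,:3];P[z==0]=np.nan
    return c["img"],P,np.array(E),f,c
E
python3 - <<'E'
from h import *
o=ctrl.get_obs();print(o)
ims=[]
for n in("top","side"):
    i,P,E,f,c=cam(n);np.savez(n+".npz",i=i,P=P);cv2.imwrite(f"pics/{n}0.png",i[...,::-1]);print(n,E.round(3).tolist(),f)
E
```

```text
{'time_s': 0.0, 'q': array([-1.38327137e+00,  1.81557482e-01,  1.60800507e+00, -1.01228773e-05,
        1.35377871e+00, -2.06295625e-01]), 'dq': array([-2.40680142e-04,  2.06690761e-03,  2.18431483e-05, -3.33545813e-04,
        2.37988864e-03,  2.51386969e-05]), 'joint_efforts': array([-1.28229040e-03, -4.44882345e+01, -3.51341307e+01, -3.54749536e-04,
        9.20574559e-03,  7.71412800e-06]), 'eef_pos': array([ 0.22055843, -0.53047157,  0.25537628]), 'eef_rot': array([-8.74313797e-04,  9.80675141e-01,  1.95641264e-01,  3.26398893e-06]), 'wrist_force': array([-0.43836206, -0.6359417 , -0.67717468]), 'torque': array([ 0.03234142,  0.00210732, -0.01042246]), 'grasp_force': 0.0, 'opening': 1.0003362764435866}
top [[0.06, -0.977, 0.204, 0.452], [-0.998, -0.058, 0.012, -0.015], [0.0, -0.204, -0.979, 0.742], [0.0, 0.0, 0.0, 1.0]] 401.46067261996063
side [[-0.917, -0.215, 0.336, 0.368], [-0.398, 0.535, -0.745, 0.484], [-0.019, -0.817, -0.577, 0.465], [0.0, 0.0, 0.0, 1.0]] 348.27888820336614
```

View pics/top0.png

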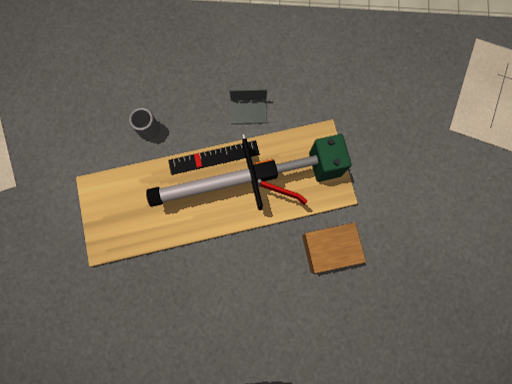

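View pics/side0.png

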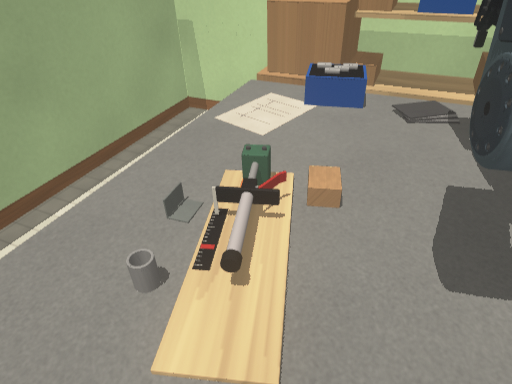

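```bash
cat > fit.py <<'E'
from h import *
def meas(i,P,tag=""):
    a=i.astype(int);r,g,b=a[...,0],a[...,1],a[...,2];z=P[...,2]
    red=(r>110)&(g<60)&(b<60)
    out={}
    m=red&(z<0.03); out["mark"]=P[m]
    l=red&(z>0.05); out["lever"]=P[l]
    tube=(abs(r-g)<25)&(abs(g-b)<25)&(z>0.072)&(z<0.084)&(r>90); out["tube"]=P[tube]
    fl=(r<60)&(g<60)&(b<60)&(z>0.08)&(z<0.092); out["flange"]=P[fl]
    grn=(g>r+15)&(g>b+8)&(z>0.088)&(z<0.1); out["green"]=P[grn]
    wh=(r>150)&(b>150)&(z>0.07)&(z<0.09); out["white"]=P[wh]
    return out
if __name__=="__main__":
    for n in("top","side"):
        d=np.load(n+".npz");i,P=d["i"],d["P"];
        x,y=P[...,0],P[...,1];roi=(x>.2)&(x<.8)&(y>-.4)&(y<.5);P=P.copy();P[~roi]=np.nan
        o=meas(i,P)
        for k,v in o.items():
            if len(v)<3: print(n,k,len(v));continue
            c=v[:,:2]-v[:,:2].mean(0);w=np.linalg.svd(c,full_matrices=False)[2][0]
            print(n,k,len(v),v.mean(0).round(4),np.median(v,0).round(4),"dir",w.round(3),"ext",np.ptp(c@w).round(4))
E
python3 fit.py
```

```text
top mark 70 [0.6478 0.1022 0.0146] [0.6475 0.1023 0.0145] dir [-0.947 -0.32 ] ext 0.0248
top lever 170 [ 0.5875 -0.0554  0.0796] [ 0.5882 -0.0537  0.0798] dir [-0.354 -0.935] ext 0.105
top tube 1427 [0.5992 0.0454 0.0776] [0.5949 0.0572 0.0778] dir [-0.295  0.956] ext 0.2745
top flange 893 [6.103e-01 6.000e-04 8.400e-02] [ 0.6172 -0.0123  0.0837] dir [ 0.247 -0.969] ext 0.3415
top green 911 [ 0.6523 -0.1352  0.0939] [ 0.6525 -0.135   0.094 ] dir [-0.955 -0.295] ext 0.0578
top white 475 [0.5913 0.0757 0.0798] [0.5905 0.0757 0.0797] dir [ 0.319 -0.948] ext 0.1624
side mark 1
side lever 154 [ 0.5807 -0.0678  0.0699] [ 0.581  -0.0697  0.0703] dir [0.313 0.95 ] ext 0.0871
side tube 909 [0.5945 0.0584 0.0783] [0.5893 0.0717 0.0788] dir [-0.305  0.952] ext 0.2964
side flange 226 [ 0.621  -0.0103  0.083 ] [ 0.6202 -0.0106  0.0828] dir [-0.902 -0.433] ext 0.1182
side green 278 [ 0.6497 -0.1279  0.094 ] [ 0.6504 -0.1249  0.0947] dir [-0.903 -0.43 ] ext 0.0607
side white 658 [0.592  0.072  0.0793] [0.5881 0.0804 0.0796] dir [-0.322  0.947] ext 0.2675
```

Emit:
servo_tool(series="-1 0.035 -0.019 0.001 0 0 -5.3; -1 0.07 -0.038 0.002 0 0 -10.6; -1 0.105 -0.058 0.003 0 0 -15.9; -1 0.14 -0.077 0.004 0 0 -21.2; -1 0.175 -0.096 0.005 0 0 -26.5; -1 0.21 -0.115 0.006 0 0 -31.8; -1 0.245 -0.134 0.007 0 0 -37; -1 0.28 -0.154 0.008 0 0 -42.3; -1 0.315 -0.173 0.008 0 0 -47.6; -1 0.35 -0.192 0.009 0 0 -53; -1 0.385 -0.211 0.010 0 0 -58.2; -1 0.42 -0.23 0.011 0 0 -63.5")

```text
time_s: 1.1
eef_pos: [0.521, -0.1555, 0.245]
eef_rot: [-0.0, 0.729, 0.684, -0.0]
wrist_force: [0.3, 0.1, -0.2]
opening: 1.001
grasp_force: 0.0
```

Run:
```python
from h import *
o=ctrl.get_obs();T=T_tool(o)
print(T.round(3),o["q"].round(3),o["wrist_force"])
s=np.radians(17.8);Rs=np.array([[0,1,0],[0,0,0],[0,0,-1.]])
ys=np.array([-np.sin(s),np.cos(s),0]);xs=np.array([np.cos(s),np.sin(s),0])
G=np.stack([ys,xs,[0,0,-1]],1)
print(T[:3,:3].T@(np.array([.622,-.028,.24])-T[:3,3]),R.from_matrix(T[:3,:3].T@G).as_rotvec(degrees=True))
```

```text
[[ 0.064  0.998 -0.     0.521]
 [ 0.998 -0.064  0.    -0.155]
 [ 0.    -0.    -1.     0.245]
 [ 0.     0.     0.     1.   ]] [-0.508  0.122  1.698 -0.     1.323 -0.444] [ 0.34445764  0.0944593  -0.23716274]
[0.13369813 0.09263679 0.00500821] [-1.72155435e-02 -1.22759915e-02 -2.14761742e+01]
```

Emit:
servo_tool(series="-1 0.033 0.023 0.001 0 0 -5.3; -1 0.06 0.042 0.002 0 0 -10.6; -1 0.09 0.062 0.003 0 0 -15.9; -1 0.12 0.083 0.004 0 0 -21.5; -1 0.134 0.093 0.005 0 0 -21.5; -1 0.134 0.093 0.005 0 0 -21.5")

```text
time_s: 1.6
eef_pos: [0.6235, -0.0266, 0.2393]
eef_rot: [-0.001, 0.589, 0.808, 0.0]
wrist_force: [0.0, -0.4, -0.1]
opening: 0.997
grasp_force: 0.0
```

Run:
```python
from h import *
i,P,E,f,c=cam("wrist");np.savez("wrist.npz",i=i,P=P);cv2.imwrite("pics/w1.png",i[...,::-1])
o=ctrl.get_obs();print(T_tool(o).round(3),E.round(3))
```

```text
[[-0.304  0.953 -0.001  0.622]
 [ 0.953  0.304  0.    -0.028]
 [ 0.001 -0.001 -1.     0.239]
 [ 0.     0.     0.     1.   ]] [[ 0.952  0.295  0.08   0.602]
 [ 0.305 -0.918 -0.254  0.037]
 [-0.001  0.266 -0.964  0.359]
 [ 0.     0.     0.     1.   ]]
```

View pics/w1.png

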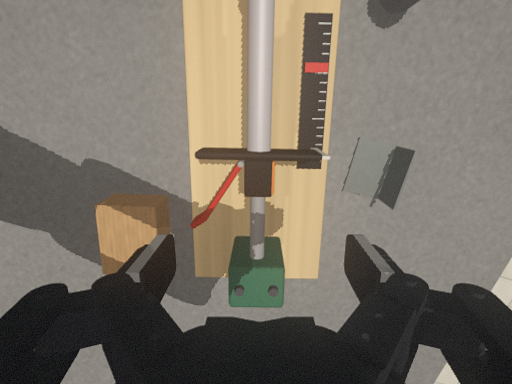

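The wrist view shows the flange bar at row ~155 (cols 197-328), the collar at (258,178), the open lever running to (198,222), and the red mark at (317,67). The pointer is at (325,157).

```bash
cat > m.py <<'E'
from h import *
def go(i,P,yaw=None,c0=(.62,-.02)):
    a=i.astype(int);r,g,b=a[...,0],a[...,1],a[...,2];z=P[...,2]
    dark=(a.max(-1)<70)
    # tube axis: points of leg tube top
    ok=np.isfinite(z);red=(r>100)&(g<60)&(b<60)&ok
    d=np.hypot(P[...,0]-c0[0],P[...,1]-c0[1])
    tube=(z>.076)&(z<.083)&(a.max(-1)-a.min(-1)<30)&(a.min(-1)>80)&(d<.25)
    t=P[tube][:,:2];tc=t.mean(0);w=np.linalg.svd(t-tc,full_matrices=False)[2][0];w*=np.sign(w[1])
    if yaw is None: yaw=np.degrees(np.arctan2(-w[0],w[1]))
    s=np.radians(yaw);ys=np.array([-np.sin(s),np.cos(s)]);xs=np.array([np.cos(s),np.sin(s)])
    S=np.stack([(P[...,:2]-tc)@xs,(P[...,:2]-tc)@ys,z],-1)
    oy=(np.array(c0)-tc)@ys
    fl=dark&(z>.079)&(z<.091)&(abs(S[...,1]-oy)<.03)&(abs(S[...,0])<.07)&(abs(S[...,0])>.02)
    f=S[fl];p=np.polyfit(f[:,0],f[:,1],1)
    print("yaw",yaw.round(2),"axis x spread",len(t),"flange slope deg",np.degrees(p[0]).round(2),"y med",np.median(f[:,1]).round(4),"yrange",np.percentile(f[:,1],[3,97]).round(4),"xr",np.percentile(f[:,0],[1,99]).round(4),"z",np.median(f[:,2]).round(4))
    mk=S[red&(z<.03)&(z>.005)];print("mark mean",mk.mean(0).round(4),mk.min(0).round(4),mk.max(0).round(4))
    lv=S[red&(z>.074)&(z<.09)];print("lever",lv.min(0).round(4),lv.max(0).round(4))
    wh=S[(a.min(-1)>150)&(z<.09)&(z>.02)&(S[...,0]>.055)&(S[...,0]<.075)&(abs(S[...,1]-oy)<.03)]
    if len(wh): print("pointer",len(wh),np.median(wh,0).round(4))
    o=tc+ys*np.median(f[:,1]);print("leg origin",o.round(4),"xc",tc.round(4))
    return S,tc,xs,ys
if __name__=="__main__":
    for n in("wrist","top"):
        d=np.load(n+".npz");print(n);go(d["i"],d["P"])
E
python3 m.py
```

```text
wrist
yaw 16.73 axis x spread 3797 flange slope deg -7.61 y med -0.0471 yrange [-0.0537 -0.0468] xr [0.0305 0.0592] z 0.0852m.py:17: RuntimeWarning: Mean of empty slice.
  mk=S[red&(z<.03)&(z>.005)];print("mark mean",mk.mean(0).round(4),mk.min(0).round(4),mk.max(0).round(4))
  ret = um.true_divide(
Traceback (most recent call last):
  File "m.py", line 25, in <module>
    d=np.load(n+".npz");print(n);go(d["i"],d["P"])
                                 ~~^^^^^^^^^^^^^^^
  File "m.py", line 17, in go
    mk=S[red&(z<.03)&(z>.005)];print("mark mean",mk.mean(0).round(4),mk.min(0).round(4),mk.max(0).round(4))
                                                                     ~~~~~~^^^
ValueError: zero-size array to reduction operation minimum which has no identity
```

Run:
```python
from h import *
d=np.load("wrist.npz");i,P=d["i"],d["P"]
for n,(v,u) in dict(mark=(67,317),flL=(153,210),flM=(153,258),flR=(153,300),tubeA=(20,261),tubeB=(130,259),ptr=(157,325),lev=(200,217),collar=(180,258),board=(240,210),green=(270,258)).items():
    print(n,i[v,u],P[v,u].round(4), i[v-3:v+4,u].mean(1).round().tolist())
```

```text
mark [214  94  80] [0.6485 0.1025 0.016 ] [131.0, 133.0, 130.0, 129.0, 133.0, 131.0, 132.0]
flL [94 78 62] [ 0.5686 -0.0137  0.0875] [69.0, 69.0, 73.0, 78.0, 82.0, 81.0, 71.0]
flM [80 64 51] [6.124e-01 3.000e-04 8.720e-02] [202.0, 177.0, 105.0, 65.0, 77.0, 81.0, 78.0]
flR [74 62 52] [0.6507 0.0125 0.0867] [63.0, 59.0, 61.0, 63.0, 61.0, 75.0, 78.0]
tubeA [224 214 210] [0.5799 0.1105 0.0822] [216.0, 216.0, 218.0, 216.0, 215.0, 216.0, 216.0]
tubeB [213 203 198] [0.6068 0.0208 0.0821] [205.0, 207.0, 205.0, 205.0, 207.0, 203.0, 205.0]
ptr [222 214 201] [0.6752 0.0162 0.086 ] [145.0, 149.0, 201.0, 212.0, 213.0, 195.0, 178.0]
lev [197  71  59] [ 0.5873 -0.0592  0.0814] [112.0, 114.0, 111.0, 109.0, 109.0, 104.0, 104.0]
collar [85 74 62] [ 0.6207 -0.0258  0.0838] [68.0, 68.0, 71.0, 74.0, 66.0, 70.0, 68.0]
board [148 126  92] [ 0.5896 -0.139   0.0143] [121.0, 120.0, 121.0, 122.0, 120.0, 118.0, 121.0]
green [ 86 121  94] [ 0.6493 -0.1153  0.095 ] [75.0, 91.0, 95.0, 100.0, 97.0, 99.0, 98.0]
```

Colours are brighter in this camera; adjust thresholds.

```bash
sed -i 's/a.max(-1)<70/a.max(-1)<105/; s/(r>100)&(g<60)&(b<60)&ok/(r>110)\&(g<.55*r)\&(b<.5*r)\&ok/; s/(a.min(-1)>80)/(a.min(-1)>80)/; s/z>.079)&(z<.091)/z>.082)\&(z<.093)/; s/(z>.076)&(z<.083)/(z>.077)\&(z<.085)/' m.py; python3 m.py
```

```text
wrist
yaw 16.96 axis x spread 3428 flange slope deg -0.25 y med -0.0574 yrange [-0.0614 -0.0539] xr [-0.0595  0.0587] z 0.0871
mark mean [0.0618 0.032  0.0162] [0.0495 0.0266 0.014 ] [0.0757 0.0372 0.0181]
lever [-0.0703 -0.1353  0.0745] [-0.0186 -0.0683  0.0834]
pointer 24 [ 0.0642 -0.0584  0.0859]
leg origin [ 0.6139 -0.0014] xc [0.5971 0.0535]
top
yaw 17.15 axis x spread 854 flange slope deg -0.4 y med -0.0756 yrange [-0.0796 -0.0721] xr [-0.0613  0.0584] z 0.0856
mark mean [0.0608 0.0115 0.0146] [-0.0629 -0.1632  0.0115] [0.0761 0.0193 0.0179]
lever [-0.0713 -0.1528  0.0749] [ 0.0145 -0.0816  0.0842]
pointer 6 [ 0.064  -0.0768  0.0838]
leg origin [ 0.6151 -0.0016] xc [0.5928 0.0707]
```

Emit:
servo_tool(series="-1 0.0085 -0.0014 0.02 0 0 0.8; -1 0.0085 -0.0014 0.045 0 0 0.8; -1 0.0085 -0.0014 0.07 0 0 0.8; -1 0.0085 -0.0014 0.09 0 0 0.8; -1 0.0085 -0.0014 0.09 0 0 0.8; -1 0.0085 -0.0014 0.09 0 0 0.8")

```text
time_s: 2.15
eef_pos: [0.617, -0.0232, 0.1492]
eef_rot: [-0.001, 0.597, 0.802, -0.001]
wrist_force: [-0.0, -0.1, 0.6]
opening: 1.005
grasp_force: 0.0
```

Run:
```python
from h import *
i,P,E,f,c=cam("wrist");np.savez("wrist2.npz",i=i,P=P);cv2.imwrite("pics/w2.png",i[...,::-1])
o=ctrl.get_obs();print(T_tool(o).round(4))
import m; m.go(i,P)
```

```text
[[-2.873e-01  9.578e-01  0.000e+00  6.183e-01]
 [ 9.578e-01  2.873e-01 -2.000e-04 -2.330e-02]
 [-2.000e-04 -0.000e+00 -1.000e+00  1.510e-01]
 [ 0.000e+00  0.000e+00  0.000e+00  1.000e+00]]
yaw 17.03 axis x spread 5887 flange slope deg -0.32 y med -0.0446 yrange [-0.0485 -0.0415] xr [-0.0597  0.0595] z 0.0872
mark mean [0.0522 0.0284 0.016 ] [-0.0848 -0.1641  0.0119] [0.0775 0.0492 0.0181]
lever [-0.0702 -0.1232  0.0741] [-0.0188 -0.052   0.0871]
pointer 41 [ 0.0651 -0.046   0.0855]
leg origin [ 0.6139 -0.0008] xc [0.6009 0.0418]
```

View pics/w2.png

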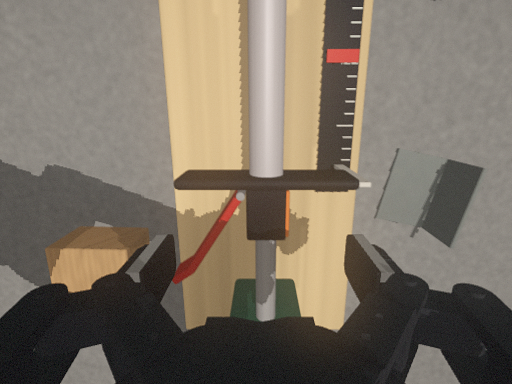

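Emit:
servo_tool(series="-1 0.002 0 0.015 0 0 0; -1 0.002 0 0.03 0 0 0; -1 0.002 0 0.045 0 0 0; -1 0.002 0 0.06 0 0 0; -1 0.002 0 0.072 0 0 0; -1 0.002 0 0.083 0 0 0; -1 0.002 0 0.083 0 0 0; -1 0.002 0 0.083 0 0 0")

```text
time_s: 2.87
eef_pos: [0.6179, -0.0207, 0.0675]
eef_rot: [-0.0, 0.597, 0.803, -0.0]
wrist_force: [-0.7, 0.4, 0.9]
opening: 1.0
grasp_force: 0.0
```

Run:
```python
from h import *
i,P,E,f,c=cam("wrist");np.savez("wrist3.npz",i=i,P=P);cv2.imwrite("pics/w3.png",i[...,::-1])
for k in range(4):
    o=ctrl.get_obs();print(T_tool(o)[:3,3].round(4),o["wrist_force"].round(2)); ctrl.camera("top")
import m; m.go(i,P)
```

```text
[ 0.6183 -0.0208  0.0681] [ 0.12 -0.39  0.05]
[ 0.6186 -0.0208  0.0684] [-0.92  0.38 -0.18]
[ 0.6187 -0.0207  0.0685] [-0.24 -0.13 -0.25]
[ 0.6185 -0.0207  0.0684] [-0.23 -0.9   0.91]
yaw 20.87 axis x spread 11900 flange slope deg -3.98 y med -0.0456 yrange [-0.0665 -0.0385] xr [-0.0632  0.0552] z 0.087
mark mean [0.0624 0.0358 0.0163] [-0.0707 -0.1435  0.012 ] [0.0802 0.0458 0.0189]
lever [-0.0505 -0.0876  0.0741] [ 0.0107 -0.0509  0.0866]
pointer 130 [ 0.0615 -0.0506  0.0856]
leg origin [ 6.176e-01 -5.000e-04] xc [0.6013 0.0421]
```

View pics/w3.png

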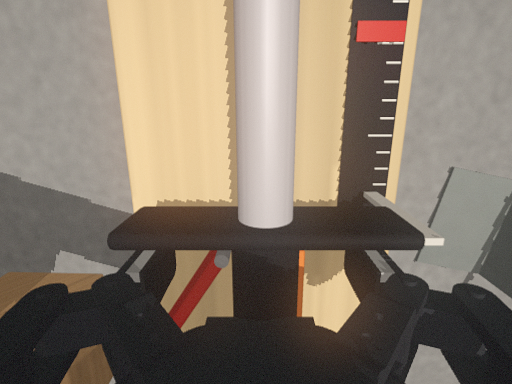

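The fingers straddle the collar behind the flange (row ~230), and the lever lies inside the left finger. Now pull.

Emit:
servo_tool(series="-1 0.003 0 0 0 0 0; -1 0.006 0 0 0 0 0; -1 0.013 0 0 0 0 0; -1 0.021 0 0 0 0 0; -1 0.03 0 0 0 0 0; -1 0.04 0 0 0 0 0; -1 0.05 0 0 0 0 0; -1 0.06 0 0 0 0 0; -1 0.069 0 0 0 0 0; -1 0.076 0 0 0 0 0; -1 0.08 0 0 0 0 0; -1 0.08 0 0 0 0 0")

```text
time_s: 4.12
eef_pos: [0.5953, 0.0557, 0.0679]
eef_rot: [0.001, 0.596, 0.803, -0.0]
wrist_force: [1.3, -6.5, -0.3]
opening: 1.0
grasp_force: 3.5
```

```bash
cat > look.py <<'E'
import sys
from h import *
import m
for k in range(2):
    o=ctrl.get_obs();print(T_tool(o)[:3,3].round(4),R.from_matrix(T_tool(o)[:3,:3]).as_euler("zyx",degrees=True).round(2),o["wrist_force"].round(2),o["opening"]); it,Pt,*_=cam("top")
ws=cam("wrist");ss=cam("side")
s=np.radians(17.0);ys=np.array([-np.sin(s),np.cos(s)]);xs=np.array([np.cos(s),np.sin(s)]);O=np.array([.6142,-.0012])
for n,(i,P) in dict(top=(it,Pt),wrist=ws[:2],side=ss[:2]).items():
    a=i.astype(int);r,g,b=a[...,0],a[...,1],a[...,2];z=P[...,2]
    S=np.stack([(P[...,:2]-O)@xs,(P[...,:2]-O)@ys,z],-1)
    near=(S[...,0]>.04)&(S[...,0]<.08)&(S[...,1]>-.02)&(S[...,1]<.13)
    mk=S[near&(r>110)&(g<.55*r)&(b<.5*r)&(z<.03)]
    wh=S[near&(S[...,0]>.06)&(S[...,0]<.07)&(a.min(-1)>(120 if n=="side" else 150))&(z>.022)&(z<.092)]
    fl=S[(a.max(-1)<105)&(z>.082)&(z<.093)&(abs(S[...,0])<.058)&(abs(S[...,0])>.016)&(S[...,1]>.03)&(S[...,1]<.12)]
    q=lambda A: (len(A),np.percentile(A,[3,50,97],axis=0)[:,1].round(4)) if len(A) else 0
    print(n,"mark y",q(mk),"ptr y",q(wh),"flange y",q(fl))
cv2.imwrite("pics/%s.png"%sys.argv[1],np.hstack([cv2.resize(x,(400,300)) for x in(ws[0],ss[0])])[...,::-1])
E
python3 look.py w4
```

```text
[0.5953 0.0557 0.0679] [-1.0678e+02  1.1000e-01  1.7989e+02] [ 1.35 -6.54 -0.28] 0.9998574453126168
[0.5953 0.0553 0.0679] [-1.0678e+02  1.1000e-01  1.7988e+02] [ 0.61 -6.77  0.04] 1.0064096448753226
top mark y 0 ptr y 0 flange y 0
wrist mark y (703, array([0.0845, 0.0894, 0.0942])) ptr y (146, array([0.0724, 0.074 , 0.0756])) flange y (5829, array([0.0575, 0.0752, 0.0786]))
side mark y (73, array([0.0833, 0.0895, 0.0942])) ptr y (111, array([0.0711, 0.0734, 0.0751])) flange y (255, array([0.0588, 0.0744, 0.0774]))
```

View pics/w4.png

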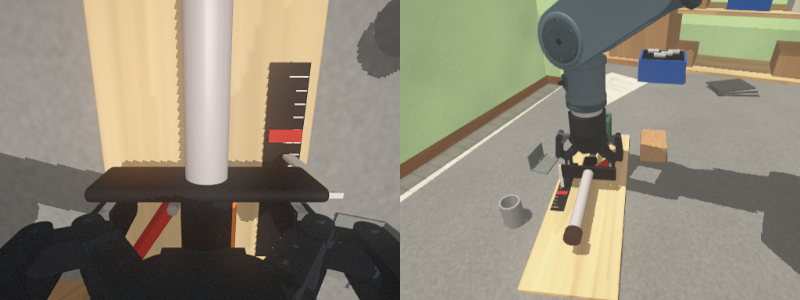

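The flange is drawn out against the fingers. The pointer is at y≈74 mm and the mark at 89.5 mm, so about 15 mm to go.

Emit:
servo_tool(series="-1 0.003 0 0 0 0 0; -1 0.008 0 0 0 0 0; -1 0.012 0 0 0 0 0; -1 0.0155 0 0 0 0 0; -1 0.0155 0 0 0 0 0; -1 0.0155 0 0 0 0 0")

```text
time_s: 4.82
eef_pos: [0.591, 0.0697, 0.068]
eef_rot: [0.001, 0.596, 0.803, -0.0]
wrist_force: [1.2, -7.5, 0.4]
opening: 1.002
grasp_force: 3.8
```

```bash
python3 look.py w5;python3 look.py w5
```

```text
[0.591  0.0697 0.068 ] [-1.0676e+02  1.1000e-01  1.7987e+02] [ 1.22 -7.52  0.36] 1.002246531962285
[0.591  0.0696 0.0679] [-1.0676e+02  1.1000e-01  1.7987e+02] [ 0.83 -7.59  0.6 ] 1.0037360302151324
top mark y 0 ptr y 0 flange y (1, array([0.0521, 0.0521, 0.0521]))
wrist mark y (535, array([0.0846, 0.0907, 0.0945])) ptr y (139, array([0.0874, 0.0891, 0.0907])) flange y (5821, array([0.0726, 0.0902, 0.0936]))
side mark y (62, array([0.0831, 0.0903, 0.0939])) ptr y (113, array([0.0873, 0.0887, 0.0903])) flange y (254, array([0.0719, 0.09  , 0.0928]))
[0.5911 0.0695 0.068 ] [-1.0676e+02  1.1000e-01  1.7986e+02] [ 2.16 -8.12  0.84] 0.999201771337298
[0.591  0.0695 0.0679] [-1.0675e+02  1.1000e-01  1.7986e+02] [ 1.93 -6.73  0.98] 1.000358552796224
top mark y 0 ptr y 0 flange y 0
wrist mark y (525, array([0.0846, 0.0907, 0.0944])) ptr y (139, array([0.0873, 0.0889, 0.0906])) flange y (5843, array([0.0726, 0.0902, 0.0935]))
side mark y (62, array([0.0835, 0.0903, 0.0942])) ptr y (111, array([0.0871, 0.0886, 0.0903])) flange y (261, array([0.073 , 0.0899, 0.0929]))
```

View pics/w5.png

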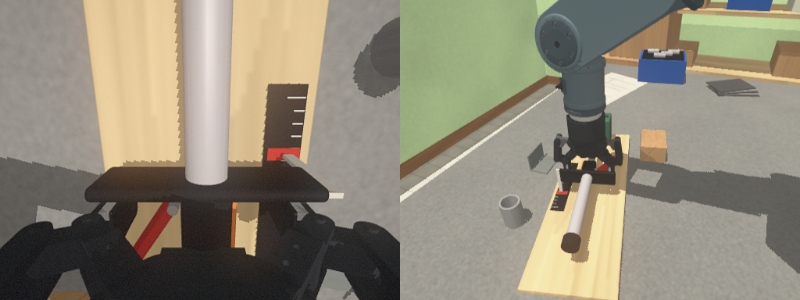

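Pointer at 88.9 mm, mark centre at ~89.2 mm (its edges 83.5–94.5). Lateral centring is good, so close.

Emit:
servo_tool(series="0 0 0 0 0 0 0; 0.1 0 0 0 0 0 0; 0.2 0 0 0 0 0 0; 1 0 0 0 0 0 0; 1 0 0 0 0 0 0; 1 0 0 0 0 0 0; 1 0 0 0 0 0 0; 1 0 0 0 0 0 0; 1 0 0 0 0 0 0; 1 0 0 0 0 0 0; 1 0 0 0 0 0 0; 1 0 0 0 0 0 0")

```text
time_s: 6.22
eef_pos: [0.5912, 0.0688, 0.0707]
eef_rot: [0.002, 0.596, 0.803, -0.001]
wrist_force: [-9.5, -10.7, 21.0]
opening: 0.414
grasp_force: 60.4
```

```bash
python3 look.py w6
```

```text
[0.5912 0.0688 0.0707] [-1.0678e+02  1.0000e-01  1.7978e+02] [ -9.48 -10.7   21.04] 0.41390148960380685
[0.5912 0.0687 0.0707] [-1.0678e+02  1.0000e-01  1.7978e+02] [ -8.6  -11.79  22.1 ] 0.4134210528585467
top mark y 0 ptr y 0 flange y 0
wrist mark y (532, array([0.0841, 0.0904, 0.0944])) ptr y (125, array([0.0871, 0.0885, 0.09  ])) flange y (5407, array([0.0705, 0.0896, 0.0929]))
side mark y (64, array([0.0839, 0.0903, 0.0939])) ptr y (112, array([0.0865, 0.0882, 0.0895])) flange y (278, array([0.0773, 0.089 , 0.0919]))
```

View pics/w6.png

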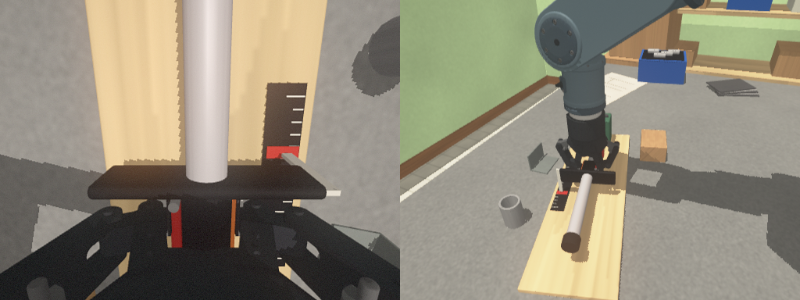

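Closed: the lever lies flat along the collar (col ~177) with a 60 N grip. The pointer is ~0.7 mm short of centre, so nudge it.

Emit:
servo_tool(series="1 0.0004 0 0 0 0 0; 1 0.0008 0 0 0 0 0; 1 0.0008 0 0 0 0 0; 1 0.0008 0 0 0 0 0; 1 0.0008 0 0 0 0 0; 1 0.0008 0 0 0 0 0")

```text
time_s: 6.92
eef_pos: [0.591, 0.0694, 0.0707]
eef_rot: [0.002, 0.596, 0.803, -0.001]
wrist_force: [-8.1, -10.5, 21.5]
opening: 0.412
grasp_force: 59.2
```

```bash
python3 look.py w7
python3 - <<'E'
from h import *
for k in range(6): ctrl.camera("side")
o=ctrl.get_obs();print(o["eef_pos"],o["wrist_force"],o["opening"],o["grasp_force"])
E
```

```text
[0.591  0.0694 0.0707] [-1.0678e+02  1.0000e-01  1.7977e+02] [ -8.14 -10.53  21.46] 0.4115344678588208
[0.591  0.0695 0.0707] [-1.0678e+02  1.0000e-01  1.7977e+02] [ -8.47 -11.9   21.32] 0.4182329414232647
top mark y 0 ptr y 0 flange y 0
wrist mark y (511, array([0.0845, 0.0906, 0.0945])) ptr y (122, array([0.0878, 0.0893, 0.0907])) flange y (5399, array([0.071 , 0.0904, 0.0936]))
side mark y (62, array([0.0826, 0.0902, 0.0937])) ptr y (113, array([0.0874, 0.0888, 0.0901])) flange y (275, array([0.0768, 0.0895, 0.0927]))
[0.59098308 0.0694485  0.07065993] [ -8.2950104  -10.15588836  21.89797792] 0.4147125387313367 59.40351873636246
```

Pointer is at 89.0 mm against a mark centre of ~89.2 mm, and the hold is steady, so hand in.

```bash
python3 -c "
from bench import ctrl
print(ctrl.hand_in())"
```

```text
the job is handed in; nothing more can be done
None
```

The job is handed in after about 8 s of robot time: by camera measurement the leg is out with its pointer within about 0.5 mm of the mark's centre, the lever was closed only there, and the gripper is still holding both with about 60 N; the verdict was not shown to me.

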